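# Stand the handheld meter on its kickstand

## Robot

A 6-joint arm with a two-finger parallel gripper is mounted at the origin on a cart in front of the work surface, level with it; the furniture and walls round the work are solid. World frame = base frame: x ahead of the robot, y to its left, z up, the work surface at z = 0. Lengths are in m, angles in rad, forces in N, time in s.
With the tool pointing down it reaches from about 0.4 to 0.825 m from the base axis. Payload 7 kg.
Tool frame: the origin (TCP) lies at the very end of the fingers, on their centre line; the grasp point (between the pads) lies 19 mm behind it; z points along the fingers, y is the line along which they close (so a half turn about z gives the same grasp; the last joint's range is limited). The gripper opens to 88 mm and grips with 3 to 60 N. Pads are 19 mm wide; open, the fingers measure 130 mm over their backs; the gripper's body (78 mm by 193 mm) begins 47 mm behind the grasp point.
Start: joints at [-0.856, 0.359, 0.012, 0, -1.224, -0.288], TCP at [0.279, -0.614, 0.227] pointing down, gripper open.
Joint ranges: [-3.07, 3.07], [-1.43, 2.12], [-1.02, 1.25], [-3.03, 1.67], [-3.05, -0], [-3.03, 3.03]. Speed limits (rad/s): [2.39, 2.39, 3.01, 3.14, 3.14, 3.14].

## Interface

Orientations are given as [roll, pitch, yaw] about the fixed x, y, z axes, in that order (R = Rz(yaw) Ry(pitch) Rx(roll)).
In Python, from station import arm, grab_frame gives the robot as it stands.
- The arm moves only by the tool jog_arm, never from a script. Its argument "deltas" is a list that holds one entry, the list of rows, each a list of 4 numbers: the shift along the tool's x, y, z in units of 60 mm (1.0 is 60 mm), then the turn about the tool's z in units of 5 degrees (1.0 is 5 degrees). A call has 1 to 8 rows; each row is the pose to reach, as a shift and turn from the pose commanded when the call began, along the tool's axes at that moment; what a row does not reach only later rows make up. A row lasts 1/8 s, in which the tool goes at most 62.5 mm and 10.7 degrees, less where a joint would pass 70% of its speed; a pose out of reach is approached as far as the arm can. A call with a gripper value outside its range is refused whole. "grip" is the finger opening in mm, from 0 to 87.6, set as the call begins (left out, the last holds). The fingers move at their own pace and stop on an object; "squeeze" is the grip in N (left out, the last holds). Time passes only in rows, so rows that repeat a pose let the fingers close. It gives the time, the measured TCP pose, the force, the opening and the grip force at its end, in the units of the state.
- arm.get_state(): the state, without advancing time (a new reading comes with each control period).
- grab_frame(name): name is "scene" or "top"; returns a dict with "img" (480x640x3 uint8, red, green, blue), "vfov" (degrees; the focal length in pixels is half the picture's height over the tangent of half this angle, whatever the lens; pixels are square), "cx", "cy" (the principal point, pixels), "xyz" and "rotation" of the camera in the world. Camera axes: x right, y down, z forward; pixel columns grow to the right and rows downward; lengths in m; the calibration is good to about 2 mm. A picture is of the moment at which its call begins. There is no depth.
- arm.job_done(): hands the job in; it is judged then, once.
The state is a dict: "t": time; "q": joint angles; "qd": joint speeds; "joint_efforts": joint torques, N m; "eef_pos": TCP position; "ee_rot": TCP orientation; "force": force on the tool from outside, world axes, zero at the start; "moment": the same for the moment, N m; "width": finger opening in m; "gripper_force": force on a finger pad.
Only numpy, scipy, OpenCV 4.12 (cv2) and the standard library are available. Lean on these libraries where they do the work, as an engineer would, in place of code of your own. Each camera call takes 0.05 s, during which the arm holds its last target. There are 200 camera calls.

## Task

The handheld meter lies face down on the bench. Unfold the leg on its back all the way, then stand the meter wholly on the blue mat, right way up and leaning back steadily on that leg, its screen towards the mat's yellow-striped front edge. Set it down gently, let go, and do not disturb the other things on the bench.

Things in the scene. Friction and masses are not known exactly. Their poses are not given: they have to be found in the camera images.
- meter: Handheld meter, loose, 0.28 to 0.46 kg: grey box 150 long, 60 wide, 34 mm thick; orange bumpers, 20 mm long, flush on both ends. Origin: centre of its face (screen side), down on the bench at the start. +x runs along its length to its bottom end (jacks side), -x to its top end (screen side), y across its width, +z out of its back. At the start its top points about to world -y.
- meter_top (a point): Middle of the meter's top end face: from its origin 75 mm along -x and 17 mm along +z. Standing on its open leg the meter leans back about 24 degrees from upright (its z axis 24 degrees below level), on the rear edge of its bottom end and the foot.
- meter_bottom (a point): Middle of the meter's bottom end face: from its origin 75 mm along +x and 17 mm along +z. The end is flat, 34 mm deep, so the meter can also stand by itself straight up on it (not yet the finished job); from there, tipped back over about 13 degrees, it goes on by itself on to the open leg.
- leg (a joint): Hinge of the leg on the meter's back, rad. 0: folded flat; opening (growing) turns it about the meter's -y, to a stop at 0.80. Starts at 0 to 0.12. Stiff (about 0.6 N at the foot), stays where left, no catch. Axis parallel to the meter's y, 20 mm from its origin along -x and 39 mm along +z (5 mm off the back). The standing meter's weight presses it to the stop.
- foot (a point): Centre of the red foot block at the leg's free end, 83 mm from the hinge axis. Black leg 21 wide, 5 mm thick, 2.5 mm clear of the back; folded it points to the meter's bottom end. The block is 26 mm wide (meter's y), 14 mm along the leg, 13.5 mm high; folded it stands 2.5 to 16 mm above the back and can be pinched across its width from above.
- mat: Blue rubber mat fixed to the bench, 200 mm (its x) by 160 mm (its y), 3 mm thick. Origin: centre of its underside. Its +x axis points away from its front edge, roughly away from the robot; +z up.
- mat_front (a point): Middle of the mat's front edge (the one with the yellow stripe, nearest the robot): 100 mm from the mat's origin along its -x, at its top surface.
- pen_1: Bystander, loose, to be left where it is: white marker pen with a blue cap, 135 mm long, at the back left of the work.
- probe_red: Bystander, loose, to be left where it is: red test probe, 246 mm long, lying at the back.
- pliers: Bystander, loose, to be left where it is: pliers with orange handles, 161 mm long, at the left.
- screwdriver: Bystander, loose, to be left where it is: screwdriver with a yellow handle, 188 mm long, at the left.
- terminal_a: Bystander, loose, to be left where it is: white terminal block, 42 x 26 x 22 mm, at the left.
- terminal_b: Bystander, loose, to be left where it is: white terminal block, 42 x 26 x 22 mm, at the left.
There are look-alikes about, which are no part of the job. There is more than one size of the meter; the one meant has the size given above.

How it is judged:
On the way:
1. the leg is unfolded to its stop (above 0.70 rad) (value of joint leg above 0.7 rad), for 0.2 s.
At the end, for the whole second after the job is handed in: Meter at rest on the mat, top end up (over 110 mm), leaning back 17 to 32 degrees on its leg (open over 0.70 rad), foot down; bottom middle within 95 mm (mat x) and 58 mm (y) of the mat's centre, foot within 96 and 70 mm; screen towards the front edge (meter z within 0.80 rad of mat x) (angle between meter's own z axis and vertical between 1.87 and 2.13 rad and height (world z) of meter_top above 0.11 m and value of joint leg above 0.7 rad and height (world z) of foot below 0.022 m and x of meter_bottom in the frame of mat between -0.095 and 0.095 m and y of meter_bottom in the frame of mat between -0.058 and 0.058 m and x of foot in the frame of mat between -0.096 and 0.096 m and y of foot in the frame of mat between -0.07 and 0.07 m and angle between the z axis of meter and the x axis of mat, either way round below 0.8 rad and z of mat_front in the frame of meter below 0.04 m and linear speed of meter below 0.01 m/s and angular speed of meter below 0.05 rad/s); the robot touches nothing.
It fails at once if the meter is set down hard on the mat or dropped (over 80 N) (contact force between meter and mat above 80 N).
It fails at once if a bystander is moved more than 30 mm (distance of any of pen_1, probe_red, pliers, screwdriver, terminal_a, terminal_b from where it was at the start of the episode above 0.03 m).
It also fails if it takes over 72 s, if anything falls off the work surface, if the arm or the gripper's body presses on something with over 40 N, if the wrist force passes 120 N, or if a joint passes its speed limit or range.

## Working session

There is one attempt and no reset: what is moved stays moved. The work goes in short steps, Python scripts to look and compute and a tool call to move; the robot and the scene stay as the last step left them, time stands still between calls to the robot, and variables do not carry over. Pictures are saved under pics/ and viewed, at most 11 in all, crops included, and the job is handed in when it is done.

Besides the shell and the picture viewer there is one more tool, called after "Call:" as name(argument=value, ...) on one line, values as JSON. jog_arm: Moves the arm, as the interface text tells. Its arguments: {"type":"object","properties":{"deltas":{"type":"array"},"grip":{"type":"number"},"squeeze":{"type":"number"}},"required":["deltas"]}

```bash
ls; mkdir -p pics; python3 - <<'E'
from station import arm, grab_frame
import cv2,json,numpy as np
for n in("scene","top"):
    f=grab_frame(n); cv2.imwrite(f"pics/{n}0.png",cv2.cvtColor(f["img"],cv2.COLOR_RGB2BGR))
    print(n,f["vfov"],f["cx"],f["cy"],np.array(f["xyz"]).round(4).tolist(),np.array(f["rotation"]).round(4).tolist())
s=arm.get_state();print(s)
E
```

```text
pics
scene 50.56915754185115 314.69608295183235 238.36163782623711 [0.0251, 0.9167, 0.673] [-2.0803, -0.0157, -2.6079]
top 56.82135453028998 316.6705249269087 234.99231185678266 [0.4511, -0.0243, 1.2607] [-3.0531, -0.0016, -1.5656]
{'t': 0.1, 'q': array([-8.55868399e-01,  3.59300734e-01,  1.11719136e-02, -3.47980546e-04,
       -1.22410681e+00, -2.88099418e-01]), 'qd': array([ 0.00064807, -0.00247254,  0.00119621,  0.00024295, -0.00020697,
       -0.00095334]), 'joint_efforts': array([-8.96872316e-04, -5.84164560e+01,  2.93754548e+01,  7.01555416e+00,
        1.01893200e-02, -3.00874956e-05]), 'eef_pos': array([ 0.27924772, -0.61404858,  0.225728  ]), 'ee_rot': array([ 3.14011971e+00, -9.53294801e-05, -2.71488255e+00]), 'force': array([ 0.00083546, -0.51902357, -0.43904961]), 'moment': array([ 0.0194312 , -0.02303827, -0.00774481]), 'gripper_force': 0.0, 'width': 0.0874390939604185}
```

View pics/scene0.png

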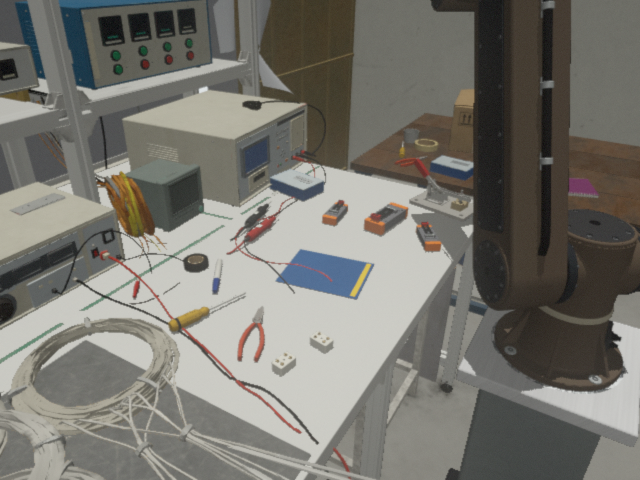

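View pics/top0.png

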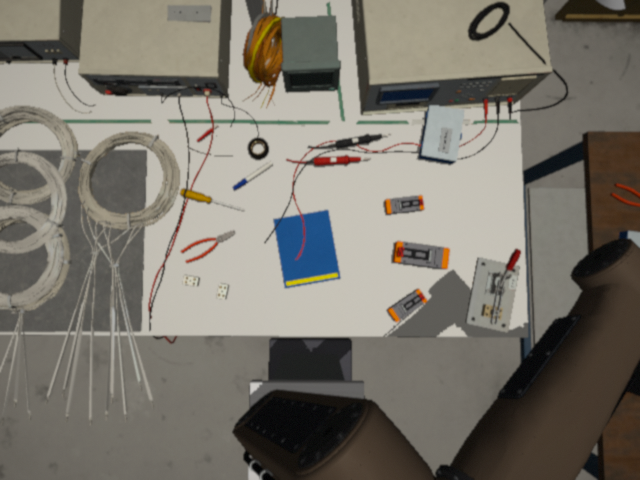

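The big meter is at about (420,255) in the top view, and the smaller look-alikes are at (404,205) and (407,305). The mat is at about (308,248), with its stripe towards the robot. I'll enlarge both.

```bash
cat > h.py <<'E'
import numpy as np, cv2
from scipy.spatial.transform import Rotation as R
from station import arm, grab_frame
def frame(n): return grab_frame(n)
def K(f):
    F=240/np.tan(np.radians(f["vfov"]/2)); return F
def rot(f):
    r=np.array(f["rotation"],float); return R.from_euler("xyz",r).as_matrix() if r.size==3 else r.reshape(3,3)
def pix2w(f,u,v,z):
    d=rot(f)@np.array([(u-f["cx"])/K(f),(v-f["cy"])/K(f),1]); c=np.array(f["xyz"]); return c+d*(z-c[2])/d[2]
def w2pix(f,p):
    q=rot(f).T@(np.array(p)-f["xyz"]); return np.array([f["cx"]+K(f)*q[0]/q[2],f["cy"]+K(f)*q[1]/q[2]])
def crop(f,u0,v0,w,h,s,name):
    im=cv2.cvtColor(f["img"],cv2.COLOR_RGB2BGR)[v0:v0+h,u0:u0+w]
    cv2.imwrite(name,cv2.resize(im,None,fx=s,fy=s,interpolation=cv2.INTER_CUBIC))
E
python3 - <<'E'
from h import *
f=frame("top"); g=frame("scene")
a=cv2.cvtColor(f["img"],cv2.COLOR_RGB2BGR)[195:300,265:465]
cv2.imwrite("pics/c1.png",cv2.resize(a,None,fx=4,fy=4,interpolation=cv2.INTER_CUBIC))
crop(g,350,185,100,75,8,"pics/c2.png")
for p in [(276,219),(330,211),(340,278),(286,288)]: print(p,pix2w(f,*p,0.003).round(4))
for p in [(393,242),(392,263),(448,269),(450,246)]: print(p,pix2w(f,*p,0.034).round(4))
E
```

```text
(276, 219) [0.6079 0.0907 0.003 ]
(330, 211) [ 0.6317 -0.0634  0.003 ]
(340, 278) [ 0.4412 -0.0922  0.003 ]
(286, 288) [0.4124 0.0599 0.003 ]
(393, 242) [ 0.5415 -0.2374  0.034 ]
(392, 263) [ 0.4834 -0.234   0.034 ]
(448, 269) [ 0.4677 -0.3884  0.034 ]
(450, 246) [ 0.5313 -0.3953  0.034 ]
```

View pics/c1.png

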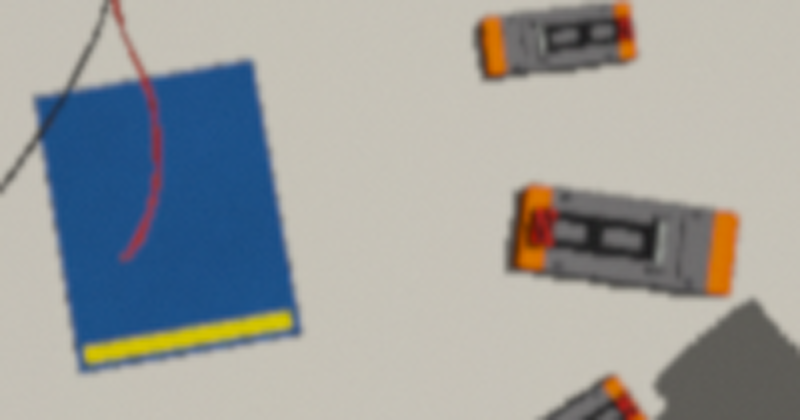

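View pics/c2.png

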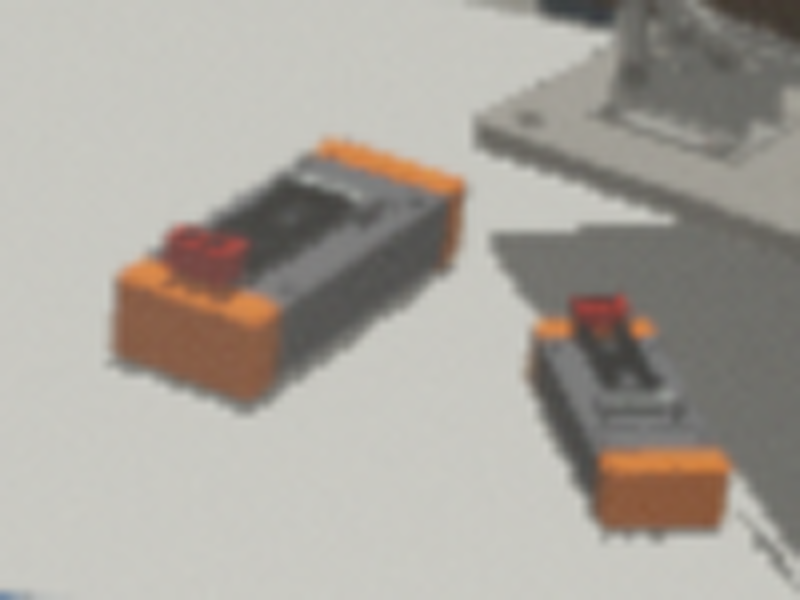

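The crops show the meter's back corners at about (530,185), (738,212), (730,296) and (520,270) in c1, with the red foot at its left (bottom) end, centred at about (540,228). The mat corners are at (35,97), (251,61), (300,333) and (80,371). A red lead crosses the mat's left half, so I'll place the meter on the right half.

```bash
cat >> h.py <<'E'
def go(x,y,z,yaw,s=None):
    "deltas (units) from the present pose to TCP x,y,z,yaw"
    s=s or arm.get_state(); r=s["ee_rot"]; M=R.from_euler("xyz",r).as_matrix()
    d=M.T@(np.array([x,y,z])-s["eef_pos"])
    dy=(yaw-r[2]+np.pi)%(2*np.pi)-np.pi
    return (d/0.06).round(3), round(float(-np.degrees(dy)/5),3)
E
python3 - <<'E'
from h import *
f=frame("top")
c=lambda u,v,z:pix2w(f,265+u/4,195+v/4,z)
P=[c(*p,0.034) for p in [(530,185),(738,212),(730,296),(520,270)]]
P=np.array(P);cen=P.mean(0); ax=(P[0]+P[3]-P[1]-P[2])[:2]; print("len",np.linalg.norm(ax)/2,"wid",np.linalg.norm(P[0]-P[3]),np.linalg.norm(P[1]-P[2]))
y=np.arctan2(ax[1],ax[0]); print("meter",cen.round(4),"yaw deg",np.degrees(y))
for z in(.045,.05):
  ft=c(540,228,z);u=np.array([np.cos(y),np.sin(y)]);v=np.array([-u[1],u[0]])
  print("foot",ft.round(4),"in meter",((ft-cen)[:2]@u).round(4),((ft-cen)[:2]@v).round(4))
M=np.array([c(*p,.003) for p in [(35,97),(251,61),(300,333),(80,371)]]);mx=(M[0]+M[1]-M[2]-M[3])[:2]
my=np.arctan2(mx[1],mx[0]);print("mat",M.mean(0).round(4),np.degrees(my),np.linalg.norm(mx)/2)
F=cen[:2]+.063*u; yaw=y-np.pi
print("foot tgt",F,"tool yaw",np.degrees(yaw)); print(go(F[0],F[1],.12,yaw))
E
```

```text
len 0.14533294738948124 wid 0.05935846366566482 0.058429430492084676
meter [ 0.5055 -0.3182  0.034 ] yaw deg 83.0605676532683
foot [ 0.5133 -0.2544  0.045 ] in meter 0.0643 -0.0001
foot [ 0.5131 -0.2535  0.05  ] in meter 0.0652 0.0003
mat [0.5236 0.0027 0.003 ] 10.168661471519064 0.19682913372237065
foot tgt [ 0.51308614 -0.25570955] tool yaw -96.93943234673169
(array([-6.02 ,  3.826,  1.771]), -11.722)
```

Call:
jog_arm(deltas=[[[-1, 0.6, 0.2, -2], [-2, 1.2, 0.4, -4], [-3, 1.9, 0.7, -6], [-4, 2.5, 1.0, -8], [-5, 3.2, 1.3, -10], [-6.02, 3.826, 1.5, -11.722], [-6.02, 3.826, 1.771, -11.722], [-6.02, 3.826, 1.771, -11.722]]], grip=60, squeeze=6)

```text
t: 1.25
eef_pos: [0.5139, -0.2528, 0.1185]
ee_rot: [3.139, 0.001, -1.688]
force: [-0.8, -0.1, -0.9]
width: 0.06
gripper_force: 0.0
```

```bash
python3 - <<'E'
from h import *
s=arm.get_state(); print(s["t"],s["eef_pos"],np.degrees(s["ee_rot"]),s["width"])
print(go(.5131,-.2557,.041,np.radians(-96.94)))
f=frame("top");g=frame("scene")
a=cv2.resize(cv2.cvtColor(f["img"],cv2.COLOR_RGB2BGR)[200:300,340:480],None,fx=4,fy=4)
b=cv2.resize(cv2.cvtColor(g["img"],cv2.COLOR_RGB2BGR)[150:250,340:400+80],None,fx=4,fy=4)
cv2.imwrite("pics/c3.png",np.hstack([a,b])[:, :]) if 0 else cv2.imwrite("pics/c3.png",b)
E
```

```text
1.25 [ 0.51387198 -0.25279196  0.11849844] [ 1.79852491e+02  2.87966809e-02 -9.67148809e+01] 0.06003230224484871
(array([0.05 , 0.004, 1.292]), 0.045)
```

Call:
jog_arm(deltas=[[[0.05, 0, 0.5, 0], [0.05, 0, 0.9, 0], [0.05, 0, 1.15, 0], [0.05, 0, 1.29, 0], [0.05, 0, 1.29, 0], [0.05, 0, 1.29, 0]]], grip=46)

```text
t: 2.1
eef_pos: [0.5133, -0.2592, 0.0437]
ee_rot: [-3.14, -0.0, -1.692]
force: [-0.3, 0.2, 0.1]
width: 0.046
gripper_force: 0.0
```

Call:
jog_arm(deltas=[[[0, 0, 0, 0], [0, 0, 0, 0], [0, 0, 0, 0], [0, 0, 0, 0], [0, 0, 0, 0]]], grip=10)

```text
t: 2.72
eef_pos: [0.5127, -0.2588, 0.0429]
ee_rot: [3.141, 0.0, -1.692]
force: [-0.0, 1.5, -0.1]
width: 0.0259
gripper_force: 6.0
```

Call:
jog_arm(deltas=[[[0.018, 0, -0.137, 0], [0.049, 0, -0.272, 0], [0.094, 0, -0.403, 0], [0.152, 0, -0.528, 0], [0.222, 0, -0.648, 0], [0.303, 0, -0.76, 0], [0.395, 0, -0.862, 0], [0.395, 0, -0.862, 0]]])

```text
t: 3.72
eef_pos: [0.51, -0.2829, 0.0952]
ee_rot: [-3.141, -0.0, -1.692]
force: [-1.6, 1.3, 2.0]
width: 0.0259
gripper_force: 6.0
```

Call:
jog_arm(deltas=[[[0.05, 0, -0.05, 0], [0.103, 0, -0.093, 0], [0.103, 0, -0.093, 0], [0.103, 0, -0.093, 0]]])

```text
t: 4.22
eef_pos: [0.5092, -0.2887, 0.1002]
ee_rot: [-3.142, -0.0, -1.692]
force: [-1.2, -0.1, 0.1]
width: 0.0257
gripper_force: 6.0
```

```bash
python3 - <<'E'
from h import *
g=frame("scene"); crop(g,330,130,140,110,5,"pics/c4.png")
E
```

```text
(no output)
```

View pics/c4.png

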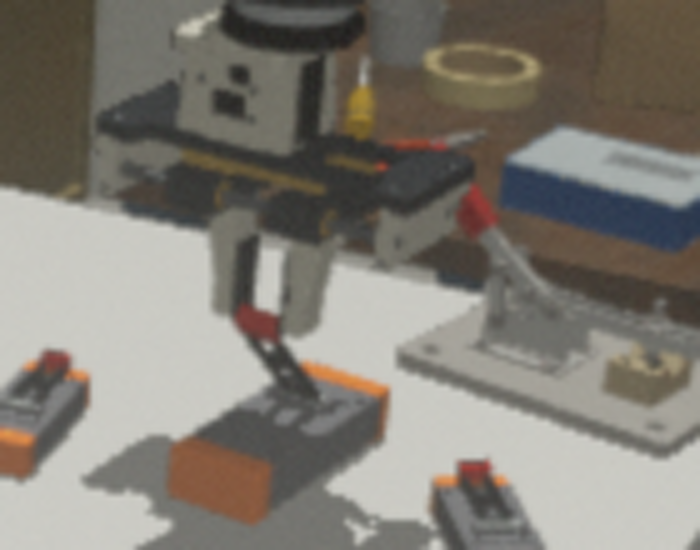

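The leg is open at roughly 45°, with the foot in the fingers at (258,322). I'll push slightly further to feel the stop.

Call:
jog_arm(deltas=[[[0.06, 0, -0.05, 0], [0.06, 0, -0.05, 0], [0.06, 0, -0.05, 0]]])

```text
t: 4.65
eef_pos: [0.5086, -0.2921, 0.103]
ee_rot: [3.141, 0.0, -1.692]
force: [-1.1, 0.7, -3.0]
width: 0.0257
gripper_force: 6.0
```

Call:
jog_arm(deltas=[[[0.06, 0, -0.04, 0], [0.06, 0, -0.04, 0], [0.06, 0, -0.04, 0]]])

```text
t: 5.03
eef_pos: [0.5083, -0.2958, 0.1056]
ee_rot: [3.142, -0.0, -1.692]
force: [0.0, -0.1, -3.9]
width: 0.026
gripper_force: 6.0
```

Call:
jog_arm(deltas=[[[-0.06, 0, 0.045, 0], [-0.08, 0, 0.06, 0], [-0.08, 0, 0.06, 0]]])

```text
t: 5.4
eef_pos: [0.5089, -0.2908, 0.1019]
ee_rot: [3.141, -0.0, -1.691]
force: [0.1, -0.2, -3.2]
width: 0.0262
gripper_force: 6.0
```

Call:
jog_arm(deltas=[[[0, 0, 0, 0], [0, 0, 0, 0], [0, 0, -0.3, 0], [0, 0, -1, 0], [0, 0, -1.5, 0], [1, 0, -1.5, 0], [2, 0, -1.5, 0], [2, 0, -1.5, 0]]], grip=50)

```text
t: 6.4
eef_pos: [0.4935, -0.4135, 0.1917]
ee_rot: [3.141, -0.0, -1.696]
force: [-0.3, 0.0, -0.6]
width: 0.05
gripper_force: 0.0
```

```bash
python3 - <<'E'
from h import *
f=frame("top"); g=frame("scene")
a=cv2.resize(cv2.cvtColor(f["img"],cv2.COLOR_RGB2BGR)[215:295,380:480],None,fx=8,fy=8,interpolation=cv2.INTER_CUBIC)[:300]
a=cv2.resize(cv2.cvtColor(f["img"],cv2.COLOR_RGB2BGR)[225:290,380:465],None,fx=4.7,fy=4.7,interpolation=cv2.INTER_CUBIC)
b=cv2.resize(cv2.cvtColor(g["img"],cv2.COLOR_RGB2BGR)[180:245,350:435],None,fx=4.7,fy=4.7,interpolation=cv2.INTER_CUBIC)
o=np.hstack([a,b]);print(o.shape);cv2.imwrite("pics/c5.png",o)
s=arm.get_state();print(s["eef_pos"])
E
```

```text
(306, 800, 3)
[ 0.49400836 -0.41077945  0.19178355]
```

View pics/c5.png

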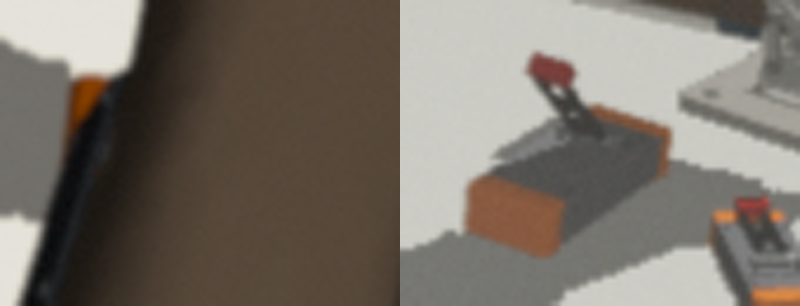

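```bash
python3 - <<'E'
from h import *
g=frame("scene"); px=lambda u,v:(350+(u-400)/4.7,180+v/4.7)
print("bench corners",[pix2w(g,*px(*p),0).round(4)[:2] for p in[(470,232),(550,256)]])
print("back corners",[pix2w(g,*px(*p),.034).round(4)[:2] for p in[(481,177),(562,203),(668,130),(598,106)]])
cen=np.array([.5055,-.3182]);y=np.radians(83.06);u=np.array([np.cos(y),np.sin(y)])
print("seen",px(551,69))
for L in(.6,.7,.75,.8,.85):
  a=L+.051; p=cen+u*(-.02+.083*np.cos(a)); print(L,w2pix(g,[*p,.039+.083*np.sin(a)]))
b=[cen+u*.075+s*.03*np.array([-u[1],u[0]]) for s in(1,-1)]; print(b)
T=cen-u*.050; print(T, "hi",go(T[0],T[1],.12,y-np.pi),"lo",go(T[0],T[1],.006,y-np.pi))
E
```

```text
bench corners [array([ 0.5357, -0.2459]), array([ 0.4827, -0.244 ])]
back corners [array([ 0.5345, -0.2534]), array([ 0.48  , -0.2483]), array([ 0.4641, -0.3742]), array([ 0.5147, -0.3833])]
seen (382.1276595744681, 194.68085106382978)
0.6 [379.29271906 199.09691437]
0.7 [380.48499489 196.36423607]
0.75 [381.11819951 195.04137951]
0.8 [381.77367605 193.75256048]
0.85 [382.44950932 192.50141869]
[array([ 0.48478204, -0.24012461]), array([ 0.54434244, -0.2473744 ])]
[ 0.49945851 -0.36783366] hi (array([-7.090e-01, -1.000e-03,  1.199e+00]), -0.007) lo (array([-7.090e-01, -1.000e-03,  3.099e+00]), -0.007)
```

Call:
jog_arm(deltas=[[[-0.7, 0, 0, 0], [-0.709, 0, 0.6, 0], [-0.709, 0, 1.2, 0], [-0.709, 0, 1.8, 0], [-0.709, 0, 2.4, 0], [-0.709, 0, 2.8, 0], [-0.709, 0, 3.06, 0], [-0.709, 0, 3.06, 0]]], grip=87)

```text
t: 7.55
eef_pos: [0.4994, -0.367, 0.0078]
ee_rot: [3.14, 0.0, -1.691]
force: [0.4, 0.3, 0.8]
width: 0.087
gripper_force: 0.0
```

Call:
jog_arm(deltas=[[[0, 0, 0, 0], [0, 0, 0, 0], [0, 0, 0, 0], [0, 0, 0, 0], [0, 0, 0, 0]]], grip=40, squeeze=8)

```text
t: 8.18
eef_pos: [0.4996, -0.368, 0.0091]
ee_rot: [-3.141, -0.0, -1.692]
force: [-1.2, 1.5, 5.4]
width: 0.0599
gripper_force: 8.0
```

Call:
jog_arm(deltas=[[[-0.03, 0, -0.134, 0], [-0.077, 0, -0.268, 0], [-0.13, 0, -0.4, 0], [-0.187, 0, -0.525, 0], [-0.26, 0, -0.645, 0], [-0.332, 0, -0.763, 0], [-0.505, 0, -0.982, 0], [-0.505, 0, -0.982, 0]]])

```text
t: 9.18
eef_pos: [0.5041, -0.3373, 0.0689]
ee_rot: [-3.139, -0.0, -1.691]
force: [0.3, -0.3, -0.2]
width: 0.0599
gripper_force: 8.0
```

```bash
python3 - <<'E'
from h import *
g=frame("scene"); crop(g,330,130,140,110,5,"pics/c6.png")
E
```

```text
(no output)
```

View pics/c6.png

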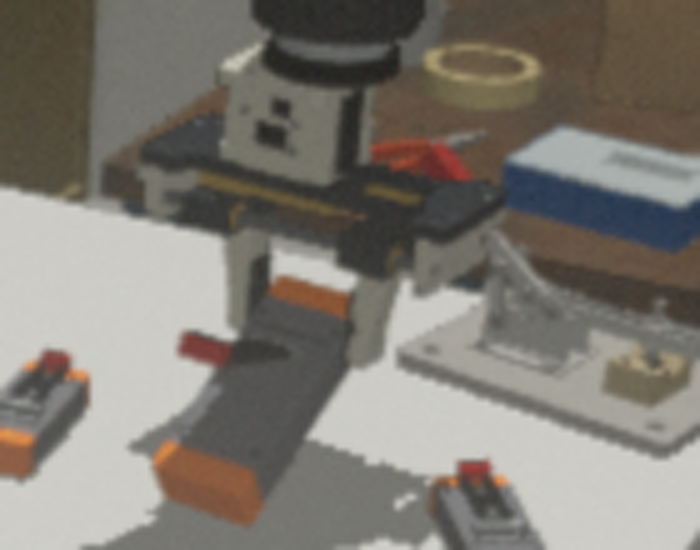

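The meter is pivoting about its bottom edge in the fingers and the leg is still open, so I'll continue the arc.

Call:
jog_arm(deltas=[[[-0.2, 0, -0.193, 0], [-0.423, 0, -0.36, 0], [-0.667, 0, -0.495, 0], [-0.927, 0, -0.598, 0], [-1.197, 0, -0.665, 0], [-1.475, 0, -0.697, 0], [-1.753, 0, -0.693, 0], [-1.753, 0, -0.693, 0]]])

```text
t: 10.22
eef_pos: [0.5165, -0.2316, 0.1103]
ee_rot: [-3.14, 0.0, -1.69]
force: [-2.0, 0.5, 7.6]
width: 0.06
gripper_force: 8.0
```

Call:
jog_arm(deltas=[[[-0.14, 0, 0.02, 0], [-0.27, 0, 0.04, 0], [-0.5, 0, 0.05, 0], [-0.7, 0, 0.06, 0], [-0.7, 0, 0.06, 0], [-0.7, 0, 0.06, 0]]])

```text
t: 10.98
eef_pos: [0.5211, -0.1914, 0.1055]
ee_rot: [-3.141, 0.0, -1.691]
force: [-0.3, 0.5, 3.5]
width: 0.0595
gripper_force: 8.0
```

```bash
python3 - <<'E'
from h import *
g=frame("scene"); crop(g,320,120,140,110,5,"pics/c7.png")
E
```

```text
(no output)
```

View pics/c7.png

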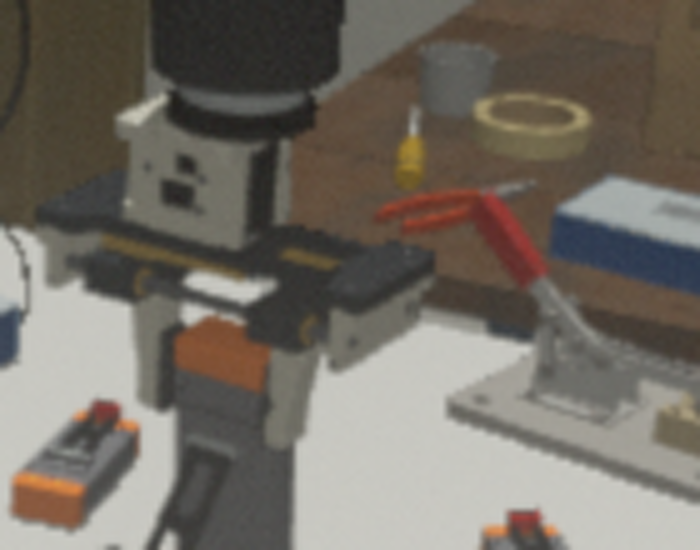

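Upright and leaning slightly back (top end at about (225,345)); I'll tip it the rest of the way onto the leg on the bench.

Call:
jog_arm(deltas=[[[-0.1, 0, 0.015, 0], [-0.2, 0, 0.035, 0], [-0.3, 0, 0.06, 0], [-0.38, 0, 0.085, 0], [-0.43, 0, 0.105, 0], [-0.43, 0, 0.105, 0]]])

```text
t: 11.78
eef_pos: [0.5244, -0.1661, 0.0995]
ee_rot: [-3.141, 0.0, -1.692]
force: [-1.7, 1.8, 7.4]
width: 0.0599
gripper_force: 8.0
```

Call:
jog_arm(deltas=[[[0, 0, 0, 0], [0, 0, 0, 0], [0, 0, 0, 0]]], squeeze=3)

```text
t: 12.15
eef_pos: [0.5242, -0.1662, 0.099]
ee_rot: [-3.141, 0.0, -1.692]
force: [-1.2, 1.8, 4.6]
width: 0.06
gripper_force: 3.0
```

```bash
python3 - <<'E'
from h import *
g=frame("scene"); crop(g,290,150,140,110,5,"pics/c8.png")
s=arm.get_state();print(s["eef_pos"],s["force"])
E
```

```text
[ 0.52418565 -0.16617596  0.09901259] [-0.8909369   1.56327774  4.47710301]
```

View pics/c8.png

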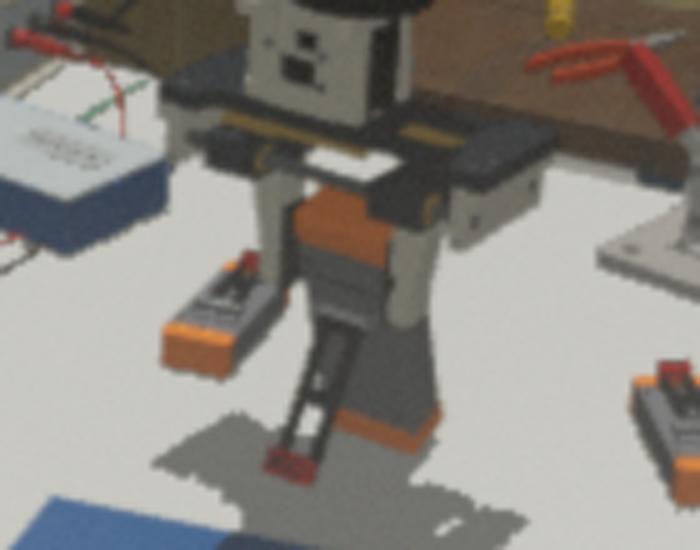

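It's standing on its leg on the bench, foot at (290,466) and bottom at (390,430). I'll relax the grip, regrip firmly and carry it.

Call:
jog_arm(deltas=[[[0, 0, 0, 0], [0, 0, 0, 0], [0, 0, 0, 0], [0, 0, 0, 0]]], grip=70)

```text
t: 12.7
eef_pos: [0.524, -0.1661, 0.0989]
ee_rot: [3.141, -0.0, -1.692]
force: [0.7, -0.1, 0.0]
width: 0.0701
gripper_force: 0.0
```

Call:
jog_arm(deltas=[[[0, 0, 0, 0], [0, 0, 0, 0], [0, 0, 0, 0], [0, 0, 0, 0]]], grip=40, squeeze=45)

```text
t: 13.2
eef_pos: [0.5241, -0.1661, 0.099]
ee_rot: [3.142, -0.0, -1.692]
force: [0.2, 0.2, -0.9]
width: 0.0596
gripper_force: 45.0
```

Call:
jog_arm(deltas=[[[0, 0, -0.3, 0], [0, 0, -0.6, 0], [0, 0, -0.8, 0], [0, 0, -0.8, 0]]])

```text
t: 13.7
eef_pos: [0.5244, -0.166, 0.1474]
ee_rot: [-3.141, 0.0, -1.692]
force: [0.4, -0.2, -5.0]
width: 0.0596
gripper_force: 45.0
```

```bash
python3 - <<'E'
from h import *
m=np.array([.5236,.0027]);a=np.radians(10.17);X=np.array([np.cos(a),np.sin(a)]);Y=np.array([-X[1],X[0]])
f=frame("top")
for p in [(155,150),(158,170),(150,200),(130,255)]:
  w=pix2w(f,265+p[0]/4,195+p[1]/4,.005)[:2]-m; print("wire",w@X,w@Y)
T=m+X*.015-Y*.037
print(T,go(T[0],T[1],.15,a-np.pi)); s=arm.get_state(); print(s["eef_pos"],s["force"],s["t"])
E
```

```text
wire 0.04655959975036114 0.0001647915531447202
wire 0.03213761581568422 0.0004752329356769265
wire 0.01207649724066142 0.009669546216124245
wire -0.023899900535607574 0.030168525895542815
[ 0.54489739 -0.03107012] (array([-2.273, -0.076, -0.054]), 14.576)
[ 0.5238752  -0.16591946  0.14669511] [ 0.44509897 -0.05866756 -4.00441949] 13.75
```

Call:
jog_arm(deltas=[[[-0.25, 0, 0, 1.8], [-0.55, 0, 0, 3.6], [-0.9, -0.02, 0, 5.5], [-1.25, -0.04, 0, 7.4], [-1.6, -0.05, 0, 9.2], [-1.95, -0.07, 0, 11.0], [-2.2, -0.076, 0, 12.8], [-2.273, -0.076, 0, 14.576]]])

```text
t: 14.75
eef_pos: [0.5446, -0.0304, 0.1458]
ee_rot: [3.141, -0.002, -2.968]
force: [0.3, 0.3, -4.1]
width: 0.0601
gripper_force: 45.0
```

Call:
jog_arm(deltas=[[[0, 0, 0, 0], [0, 0, 0, 0], [0, 0, 0, 0]]])

```text
t: 15.12
eef_pos: [0.5449, -0.0316, 0.1468]
ee_rot: [-3.142, -0.0, -2.962]
force: [-0.6, 0.7, -5.6]
width: 0.0597
gripper_force: 45.0
```

```bash
python3 - <<'E'
from h import *
s=arm.get_state();print(s["eef_pos"],np.degrees(s["ee_rot"]),s["force"],s["qd"].round(3))
print(go(.5449,-.0311,.110,np.radians(-169.83)))
g=frame("scene"); crop(g,260,170,140,110,5,"pics/c9.png")
E
```

```text
[ 0.54492729 -0.03156883  0.14678364] [-1.79999464e+02 -2.07953885e-02 -1.69733311e+02] [-0.62502551  0.73527861 -5.58108008] [-0.001 -0.001  0.001 -0.001 -0.002 -0.01 ]
(array([-0.001,  0.008,  0.613]), 0.019)
```

View pics/c9.png

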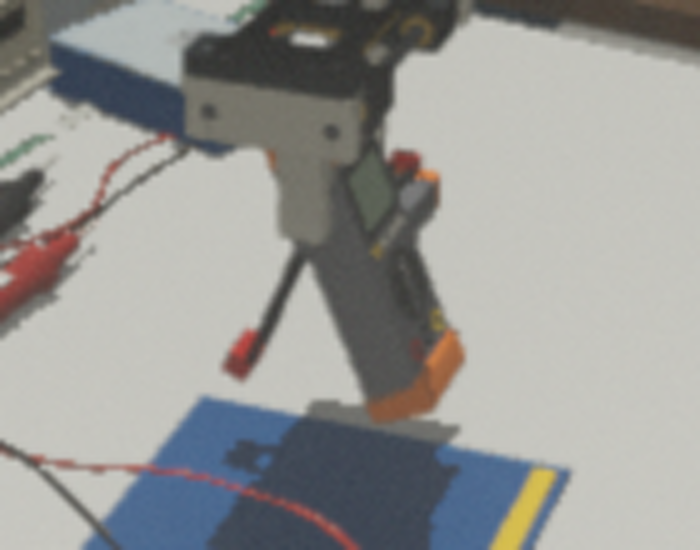

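The meter is held at its lean with the screen facing the yellow stripe and the leg open (foot at (240,355), bottom at (415,385)). Lowering gently.

Call:
jog_arm(deltas=[[[0, 0, 0.2, 0], [0, 0, 0.4, 0], [0, 0, 0.55, 0], [0, 0, 0.62, 0], [0, 0, 0.62, 0]]])

```text
t: 15.8
eef_pos: [0.545, -0.0313, 0.1094]
ee_rot: [-3.141, -0.001, -2.964]
force: [-0.1, 0.4, -4.2]
width: 0.0598
gripper_force: 45.0
```

Call:
jog_arm(deltas=[[[0, 0, 0.02, 0], [0, 0, 0.04, 0], [0, 0, 0.06, 0], [0, 0, 0.08, 0], [0, 0, 0.1, 0], [0, 0, 0.1, 0]]], squeeze=20)

```text
t: 16.55
eef_pos: [0.545, -0.0313, 0.1037]
ee_rot: [-3.142, -0.0, -2.964]
force: [-0.1, -0.3, -4.3]
width: 0.0601
gripper_force: 20.0
```

Call:
jog_arm(deltas=[[[0, 0, 0.01, 0], [0, 0, 0.02, 0], [0, 0, 0.03, 0], [0, 0, 0.03, 0], [0, 0, 0.03, 0]]])

```text
t: 17.18
eef_pos: [0.5451, -0.0313, 0.1021]
ee_rot: [-3.142, 0.0, -2.964]
force: [0.9, 0.1, -3.7]
width: 0.06
gripper_force: 20.0
```

Call:
jog_arm(deltas=[[[0, 0, 0.01, 0], [0, 0, 0.02, 0], [0, 0, 0.025, 0], [0, 0, 0.025, 0]]])

```text
t: 17.68
eef_pos: [0.5455, -0.0312, 0.1018]
ee_rot: [-3.141, 0.001, -2.963]
force: [-3.2, 1.6, 8.8]
width: 0.0601
gripper_force: 20.0
```

Contact made. Loosen, open and rise.

Call:
jog_arm(deltas=[[[0, 0, 0, 0], [0, 0, 0, 0]]], squeeze=3)

```text
t: 17.92
eef_pos: [0.5457, -0.0312, 0.1012]
ee_rot: [-3.141, 0.002, -2.964]
force: [-1.3, -0.0, 3.6]
width: 0.06
gripper_force: 3.0
```

Call:
jog_arm(deltas=[[[0, 0, 0, 0], [0, 0, 0, 0], [0, 0, 0, 0], [0, 0, 0, 0]]], grip=80)

```text
t: 18.42
eef_pos: [0.545, -0.0313, 0.1004]
ee_rot: [-3.142, -0.0, -2.964]
force: [0.1, -0.4, -1.1]
width: 0.0799
gripper_force: 0.0
```

Call:
jog_arm(deltas=[[[0, 0, -0.2, 0], [0, 0, -0.6, 0], [0, 0, -1.2, 0], [0, 0, -1.8, 0], [0, 0, -2.2, 0], [1, 0, -2.2, 0], [2, 0, -2.2, 0], [2, 0, -2.2, 0]]])

```text
t: 19.42
eef_pos: [0.4237, -0.0533, 0.2339]
ee_rot: [3.141, 0.002, -2.964]
force: [1.4, 1.1, 1.4]
width: 0.0802
gripper_force: 0.0
```

```bash
python3 - <<'E'
from h import *
g=frame("scene"); crop(g,260,190,130,110,5,"pics/c10.png")
m=np.array([.5236,.0027]);a=np.radians(10.17);X=np.array([np.cos(a),np.sin(a)]);Y=np.array([-X[1],X[0]])
for n,x,y,z in [("foot",.0515,-.037,.01),("bottom",-.045,-.037,.01),("top",.015,-.037,.145)]:
  p=m+X*x+Y*y; u=w2pix(g,[*p,z]); print(n,u,(u-[260,190])*5)
E
```

```text
foot [310.74541184 256.4875087 ] [253.72705921 332.43754352]
bottom [347.44165902 264.08377139] [437.20829512 370.41885695]
top [325.85858823 210.61610811] [329.29294114 103.08054057]
```

View pics/c10.png

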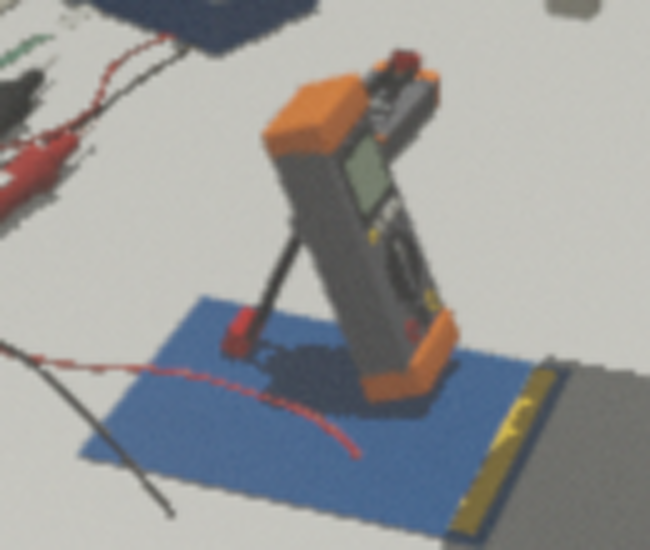

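The meter stands on its open leg, wholly on the mat. Its screen faces the stripe, the foot is at (240,335) and the bottom is at (410,370), close to the predicted positions. Handing in.

```bash
python3 -c "
from station import arm
print(arm.job_done())"
```

```text
the job is handed in; nothing more can be done
None
```

The job is handed in at about 20 s of the 72 s: the last picture showed the meter standing wholly on the blue mat, leaning on its opened leg with the screen towards the yellow stripe and the gripper clear, though the judge's result was not shown to me.

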